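# Snug down an eye bolt with a screwdriver as tommy bar

## Robot

A 6-joint arm with a two-finger parallel gripper is mounted at the origin on a cart in front of the work surface, level with it; the furniture and walls round the work are solid. World frame = base frame: x ahead of the robot, y to its left, z up, the work surface at z = 0. Lengths are in m, angles in rad, forces in N, time in s.
With the tool pointing down it reaches from about 0.35 to 0.775 m from the base axis. Payload 7.3 kg.
Tool frame: the origin (TCP) lies on the centre line of the jaws, within the pads' length; the fingertips stand 11 mm ahead of it and the grasp point (between the pads) lies 8 mm behind it; y points along the fingers, z is the direction in which the jaws open and shut, and the axes are right-handed (so a half turn about y gives the same grasp; the last joint's range is limited). The gripper opens to 92 mm and grips with 3 to 60 N. Pads are 19 mm wide; open, the fingers measure 130 mm over their backs; the gripper's body (75 mm by 190 mm) begins 47 mm behind the grasp point.
Start: joints at [-1.298, 0.342, 1.524, -0, 1.275, -0.146], TCP at [0.214, -0.48, 0.238] pointing down, gripper open.
Joint ranges: [-2.53, 2.53], [-0.77, 2.02], [0.04, 2.7], [-1, 4.14], [0.28, 2.66], [-3.11, 3.11]. Speed limits (rad/s): [2.57, 2.57, 3.14, 3.14, 3.14, 3.14].

## Interface

Orientations are given as [roll, pitch, yaw] about the fixed x, y, z axes, in that order (R = Rz(yaw) Ry(pitch) Rx(roll)).
In Python, from cell import robot, cams gives the robot as it stands.
- The arm moves only by the tool apply_moves, never from a script. Its argument "plan" is a list of rows, each a list of 7 numbers: the shift along the tool's x, y, z in m, then the turn, a rotation vector about the tool's x, y, z in degrees, then the gripper command: -1 is fully open, 1 is shut, values between are in proportion. A call has exactly 5 rows; each row is the pose to reach, as a shift and turn from the pose commanded when the call began, along the tool's axes at that moment; what a row does not reach only later rows make up. A row lasts 1/8 s, in which the tool goes at most 62.5 mm and 10.7 degrees, less where a joint would pass 70% of its speed; a pose out of reach is approached as far as the arm can. A call with a gripper value outside its range is refused whole. The fingers move at their own pace and stop on an object; "squeeze" is the grip in N (left out, the last holds). Time passes only in rows, so rows that repeat a pose let the fingers close, or fill a call up. It gives the time, the measured TCP pose, the force and the opening at its end, in the units of the state.
- robot.observe(): the state, without advancing time (a new reading comes with each control period).
- cams.read_camera(name): name is "scene" or "top" or "wrist"; returns the picture (420x560x3 uint8, blue, green, red); there is no depth.
- cams.calibration(name): a dict with "fx", "fy", "cx", "cy" (pixels), "extrinsics" (4x4, takes a point from world to camera coordinates); the wrist camera has in their place "T_tool_cam" (4x4, takes a point from camera to tool coordinates, whose origin is the TCP and whose axes are the tool frame's). Camera axes: x right, y up, looking along -z (the intrinsics and any distortion apply to the point x, -y, -z); pixel columns grow to the right and rows downward; lengths in m; the calibration is good to about 2 mm. A picture is of the moment at which its call begins: read the wrist's pose just before it. calibration takes no time and is no camera call.
- robot.hand_in(): hands the job in, once; it reports no verdict.
The state is a dict: "time": time; "qpos": joint angles; "qvel": joint speeds; "joint_efforts": joint torques, N m; "tool_pos": TCP position; "tool_rot": TCP orientation; "contact_force": force on the tool from outside, world axes, zero at the start; "torque": the same for the moment, N m; "opening": finger opening in m.
Only numpy, scipy, OpenCV 4.12 (cv2) and the standard library are available. Lean on these libraries where they do the work, as an engineer would, in place of code of your own. Each camera call takes 0.05 s, during which the arm holds its last target. There are 200 camera calls.

## Task

The steel eye bolt on the blue anchor block has worked loose: slide the shank of the red screwdriver through its loop and use it as a bar to turn the eye clockwise (seen from above) until it comes up tight and just drags the brass washer under it round with it, by between 5 and 15 degrees and no more. Then draw the screwdriver out and lay it on the bench clear of the block. Do not force or pry at the eye, do not take hold of the eye with the gripper, and leave the two sample bottles and the piece of pipe where they are.

Things in the scene. Friction and masses are not known exactly. Their poses are not given: they have to be found in the camera images.
- screwdriver: Flat screwdriver with red handle, 200 mm long, 90 g, loose, lying on the bench. Origin: middle of its length, on its underside (13.5 mm below its long axis as it lies). +y runs along it towards the butt of the handle, z up. The handle is 95 mm long (y = 5 to 100 mm), 26 mm wide and 27 mm high; the shank is straight, 8 mm wide and 7 mm high (y = -100 to 5 mm).
- driver_handle (a point): Point on the screwdriver's long axis inside the handle, 40 mm behind the middle of its length (35 mm behind the front of the handle): a good place to grip, across the 26 mm width. Axes as screwdriver.
- driver_tip (a point): Tip of the shank, on the screwdriver's long axis; 140 mm from driver_handle. Axes as screwdriver.
- shank_35 (a point): Point on the axis of the shank 35 mm from the tip.
- shank_55 (a point): Point on the axis of the shank 55 mm from the tip.
- shank_75 (a point): Point on the axis of the shank 75 mm from the tip.
- anchor: Blue anchor block, 100 x 80 x 24 mm (x, y, z), fixed to the bench, with four screw heads (to 30 mm high) and a round steel boss (to 32 mm); origin at the centre of its underside. The upright axis of the eye bolt passes through the origin.
- eye: Steel eye bolt, turning about its upright axis (no noticeable rise or fall). Origin on the axis, 35 mm above the bench. It runs loose at about 0.035 N m; at a hidden angle, 28 to 72 degrees clockwise of the start, its collar seats on the washer, and from there both turn together against about 0.17 N m and stay where left. 25 N between screwdriver and eye would bend it.
- eye_loop (a point): Centre of the eye's loop, on its axis, 75 mm above the bench; x is the normal of the loop's plane, along which a rod passes (either way), z up. The loop is a ring of 11 mm round bar, 17 mm hole, 39 mm over all. The 8 mm shank has play: when turned it first slews about 45 degrees off the normal before it bears on both sides of the loop and carries the eye along.
- eye_side (a point): Outer edge of the loop at its level diameter, 19.5 mm from the eye's axis; turns with the eye.
- washer_tab (a point): Yellow tongue (14 x 9 x 3 mm) of the brass washer (36 mm across) under the eye's collar; this point is 24 mm from the eye's axis, 35 mm above the bench. The tongue may point anywhere. It stands still while the eye runs loose and turns with the eye once that is tight: 2 mm of its travel are 5 degrees, 6 mm 15 degrees.
- sample_blue: White sample bottle with blue cap, 34 mm across, 68 mm high, standing loose behind the block; origin at the centre of its underside.
- sample_green: White sample bottle with green cap, 34 mm across, 68 mm high, standing loose behind the block; origin at the centre of its underside.
- pipe_piece: Dark grey piece of pipe, 82 mm long, 21 mm thick, lying loose to the left of the block; origin under its middle, y along it.
Mind the look-alikes: they are no part of the job. There is more than one size of the screwdriver; the job needs the smaller.

How it is judged:
By the outcome, as a careful person would: the job done as asked, in the order asked, and still so for the second after the job is handed in, with the robot touching nothing.
It also fails if it takes over 72 s, if anything falls off the work surface, if the arm or the gripper's body presses on something with over 40 N, if the wrist force passes 120 N, or if a joint passes its speed limit or range.

## Working session

There is one attempt and no reset: what is moved stays moved. The work goes in short steps, Python scripts to look and compute and a tool call to move; the robot and the scene stay as the last step left them, time stands still between calls to the robot, and variables do not carry over. Pictures are saved under pics/ and viewed, about 8 in all and at most 12, crops included, and the job is handed in when it is done.

Besides the shell and the picture viewer there is one more tool, called after "Call:" as a command line: name --pt "numbers of a row" for each row, then --argument value for the rest. apply_moves: Moves the arm, as the interface text tells. Its arguments: {"type":"object","properties":{"plan":{"type":"array","items":{"type":"array","items":{"type":"number"}}},"squeeze":{"type":"number"}},"required":["plan"]}

```bash
mkdir -p pics; ls; cat > h.py <<'E'
import numpy as np, cv2
from scipy.spatial.transform import Rotation as R
from cell import robot, cams
def T_tool(s):
    T=np.eye(4); T[:3,3]=s["tool_pos"]; r=np.array(s["tool_rot"])
    T[:3,:3]=R.from_euler('xyz',r).as_matrix() if r.shape==(3,) else (r if r.shape==(3,3) else R.from_quat(r).as_matrix()); return T
def cam(name,s=None):
    c=cams.calibration(name)
    M=np.array(c["extrinsics"]) if "extrinsics" in c else np.linalg.inv(T_tool(s)@np.array(c["T_tool_cam"]))
    return c,M
def ray(name,u,v,z,s=None):
    "pixel -> world point at height z"
    c,M=cam(name,s); W=np.linalg.inv(M)
    d=W[:3,:3]@np.array([(u-c["cx"])/c["fx"],-(v-c["cy"])/c["fy"],-1]); o=W[:3,3]
    return o+d*(z-o[2])/d[2]
def proj(name,p,s=None):
    c,M=cam(name,s); q=M@np.append(p,1); return np.array([c["cx"]+c["fx"]*q[0]/-q[2],c["cy"]-c["fy"]*q[1]/-q[2]])
E
python3 - <<'E'
from h import *
s=robot.observe(); print(s)
for n in("scene","top","wrist"): print(n,cams.calibration(n))
a=cams.read_camera("scene");b=cams.read_camera("top")
cv2.imwrite("pics/s0.png",a);cv2.imwrite("pics/t0.png",b)
E
```

```text
pics
{'time': 0.0, 'qpos': array([-1.29799462e+00,  3.42718102e-01,  1.52501175e+00, -1.24721844e-05,
        1.27537674e+00, -1.46012408e-01]), 'qvel': array([ 1.17900898e-04,  2.24567818e-03, -2.13914543e-05,  4.40199992e-04,
        1.29504988e-03, -1.22997884e-04]), 'joint_efforts': array([ 6.98400145e-04, -4.31239271e+01, -2.44222051e+01,  7.17535196e-02,
        5.59863774e-02, -1.15131074e-04]), 'tool_pos': array([ 0.2134125 , -0.47924823,  0.23704918]), 'tool_rot': array([-1.57229589e+00,  2.08470123e-04, -2.72277506e+00]), 'contact_force': array([ 0.13129745, -0.31248137, -0.43901863]), 'torque': array([ 0.0051205 ,  0.00921297, -0.01779119]), 'opening': 0.09156485790476619}
scene {'fx': 383.2958364392284, 'fy': 383.2958364392284, 'cx': 281.750426247492, 'cy': 211.0028676197483, 'extrinsics': array([[-0.80783546, -0.58939782, -0.00347526,  0.3370696 ],
       [ 0.23503787, -0.32754152,  0.91513592, -0.27104563],
       [-0.5405174 ,  0.73846243,  0.40313047, -0.80872196],
       [ 0.        ,  0.        ,  0.        ,  1.        ]])}
top {'fx': 491.095339948822, 'fy': 491.095339948822, 'cx': 280.4908524172419, 'cy': 209.18408267507473, 'extrinsics': array([[-0.19962154, -0.97985254, -0.00634387, -0.12171073],
       [ 0.90523167, -0.18688999,  0.38161205, -0.59300717],
       [-0.37510914,  0.07043531,  0.92430082, -1.60682845],
       [ 0.        ,  0.        ,  0.        ,  1.        ]])}
wrist {'fx': 366.18130358810896, 'fy': 366.18130358810896, 'cx': 279.2760720767753, 'cy': 216.32269544866523, 'T_tool_cam': array([[ 7.83080461e-04, -9.50049399e-01, -3.12098585e-01,
        -8.57596159e-02],
       [ 2.70353233e-04,  3.12098871e-01, -9.50049589e-01,
        -1.47274580e-01],
       [ 9.99999657e-01,  6.59588409e-04,  5.01247454e-04,
         6.89777862e-04],
       [ 0.00000000e+00,  0.00000000e+00,  0.00000000e+00,
         1.00000000e+00]])}
```

View pics/t0.png

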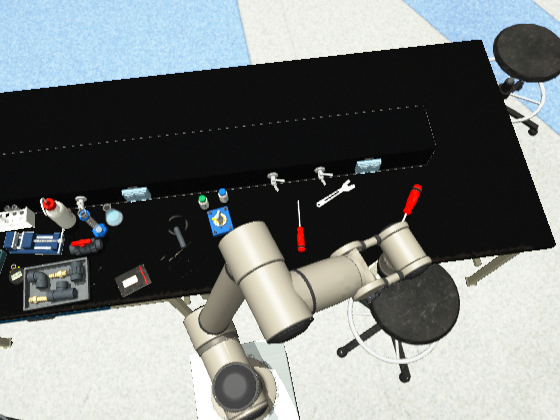

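View pics/s0.png

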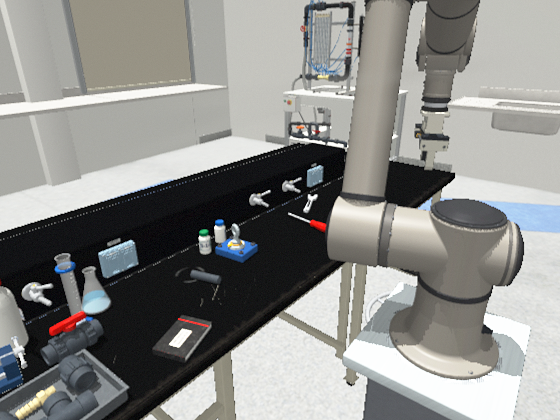

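Top view: there are two red screwdrivers, one at px (298,200)–(301,250) and a thicker one at (420,186)–(402,222), partly under the arm. The anchor block is at (220,221), the bottles at (203,202) and (223,195), and the pipe at (178,235). I'll measure both screwdrivers and enlarge a crop.

```bash
python3 - <<'E'
from h import *
f=lambda u,v,z:ray("top",u,v,z)
a=f(298,200,.0135);b=f(301,250.5,.0135);print("A",a,b,np.linalg.norm(a-b))
a=f(420,185,.0135);b=f(402,222,.0135);print("B",a,b,np.linalg.norm(a-b))
for c in[(209,212),(229,207),(232,232),(211,237)]:print("blk",f(*c,.024))
b=cv2.imread("pics/t0.png")
L=cv2.resize(b[180:260,160:260],None,fx=5,fy=5,interpolation=3)
Rr=cv2.resize(b[180:260,280:440],None,fx=5,fy=5,interpolation=3)[:, :]
cv2.imwrite("pics/c0.png",np.hstack([L[:, :],Rr])[:, :][:, :1300] if 0 else np.vstack([cv2.resize(Rr,(600,300)),cv2.copyMakeBorder(cv2.resize(L,(375,300)),0,0,0,225,0)]))
E
```

```text
A [ 0.62190026 -0.31831464  0.0135    ] [ 0.42535418 -0.28656947  0.0135    ] 0.19909323687331343
B [ 0.58876794 -0.78657139  0.0135    ] [ 0.45765494 -0.67549305  0.0135    ] 0.17184009362745764
blk [0.6368615 0.0166305 0.024    ]
blk [ 0.64171025 -0.05933259  0.024     ]
blk [ 0.54182531 -0.05420154  0.024     ]
blk [0.53819387 0.02374029 0.024     ]
```

View pics/c0.png

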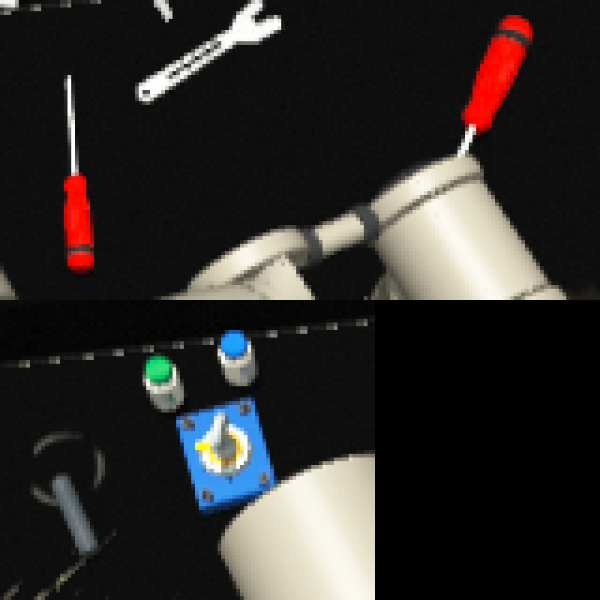

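The 199 mm length of A, at (298,200)–(301,250), matches the 200 mm tool. B's handle is clearly fatter and longer, and more than 172 mm of it is visible, so A is the one meant. I'll move above its handle.

Call:
apply_moves --pt "-0.058 0.014 -0.01 0 6.6 0 -1" --pt "-0.116 0.028 -0.02 0 13.2 0 -1" --pt "-0.174 0.042 -0.031 0 19.8 0 -1" --pt "-0.232 0.056 -0.041 0 26.4 0 -1" --pt "-0.29 0.07 -0.051 0 33.2 0 -1"

```text
time: 0.72
tool_pos: [0.459, -0.3138, 0.167]
tool_rot: [-1.571, -0.0, 2.977]
contact_force: [0.6, -1.1, 0.3]
opening: 0.0916
```

```bash
python3 - <<'E'
from h import *
s=robot.observe(); print(s["time"],s["tool_pos"],np.degrees(s["tool_rot"]),np.degrees(s["qpos"]))
cv2.imwrite("pics/w1.png",cams.read_camera("wrist"))
cv2.imwrite("pics/t1.png",cams.read_camera("top"))
np.save("s1.npy",np.r_[s["tool_pos"],s["tool_rot"]])
E
```

```text
0.725 [ 0.45903222 -0.3137694   0.16702939] [-9.00026245e+01 -2.00399154e-02  1.70567592e+02] [-4.22472308e+01  2.65125476e+01  8.83439146e+01 -9.53663126e-03
  6.51618024e+01  5.71891845e+01]
```

View pics/w1.png

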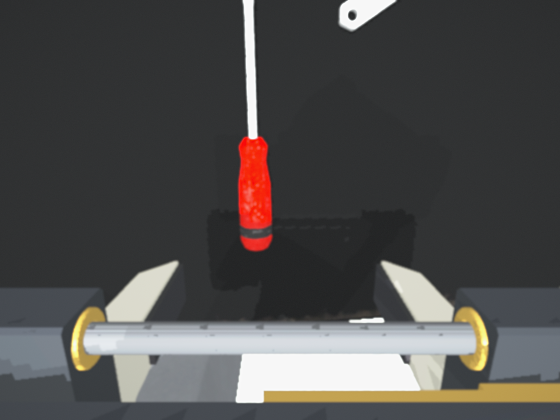

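The driver lies in clear view: handle front at (253,138), butt at (257,250), shank passing (249,0). I'll compute the grip point.

```bash
python3 - <<'E'
from h import *
q=np.load("s1.npy"); s=dict(tool_pos=q[:3],tool_rot=q[3:])
sh=ray("wrist",249,2,.0135,s);f=ray("wrist",253,138,.0135,s);b=ray("wrist",257,249,.0135,s)
print(sh,f,b,np.linalg.norm(f-b)); d=b-sh;d/=np.linalg.norm(d);print(np.degrees(np.arctan2(d[1],d[0])))
g=f+.035*d;print("grip",g)
T=np.linalg.inv(T_tool(s));print("in tool",T@np.append(g,1), T[:3,:3]@d)
cv2.imwrite("pics/t1c.png",cv2.resize(cv2.imread("pics/t1.png")[175:265,150:260],None,fx=7,fy=6,interpolation=3))
E
```

```text
[ 0.61128526 -0.31703396  0.0135    ] [ 0.51550443 -0.30178039  0.0135    ] [ 0.41935197 -0.28713089  0.0135    ] 0.09726203685299126
171.14455191865204
grip [ 0.48092164 -0.29639241  0.0135    ]
in tool [-0.01879935  0.15352378 -0.02072233  1.        ] [9.99949238e-01 3.49283517e-04 1.00696876e-02]
```

View pics/t1c.png

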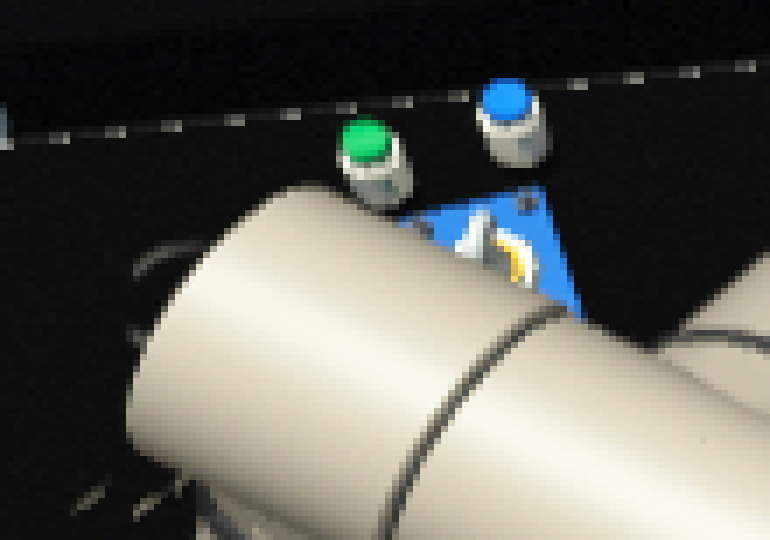

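Call:
apply_moves --pt "-0.019 0.05 -0.021 0 -0.6 0 -1" --pt "-0.019 0.1 -0.021 0 -0.6 0 -1" --pt "-0.019 0.135 -0.021 0 -0.6 0 -1" --pt "-0.019 0.152 -0.021 0 -0.6 0 -1" --pt "-0.019 0.152 -0.021 0 -0.6 0 -1"

```text
time: 1.45
tool_pos: [0.4793, -0.2975, 0.0151]
tool_rot: [-1.572, -0.002, 2.991]
contact_force: [-0.3, 1.3, 0.7]
opening: 0.0922
```

Call:
apply_moves --pt "0 0 0 0 0 0 1" --pt "0 0 0 0 0 0 1" --pt "0 0 0 0 0 0 1" --pt "0 0 0 0 0 0 1" --pt "0 0 0 0 0 0 1" --squeeze 45

```text
time: 2.08
tool_pos: [0.4799, -0.2975, 0.0159]
tool_rot: [-1.571, 0.0, 2.991]
contact_force: [0.0, -0.5, 0.5]
opening: 0.0465
```

Call:
apply_moves --pt "0 0 0 0 0 0 1" --pt "0 0 0 0 0 0 1" --pt "0 0 0 0 0 0 1" --pt "0 -0.02 0 0 0 0 1" --pt "0 -0.06 0 0 0 0 1"

```text
time: 2.7
tool_pos: [0.4788, -0.2966, 0.0747]
tool_rot: [-1.573, -0.004, 2.991]
contact_force: [-0.1, -0.4, -0.3]
opening: 0.0267
```

Call:
apply_moves --pt "0 -0.05 0 0 0 0 1" --pt "0.015 -0.1 -0.03 0 0 0 1" --pt "0.03 -0.125 -0.085 0 0 0 1" --pt "0.048 -0.125 -0.14 0 0 0 1" --pt "0.066 -0.125 -0.195 0 0 0 1"

```text
time: 3.32
tool_pos: [0.4432, -0.0932, 0.2011]
tool_rot: [-1.571, 0.001, 2.991]
contact_force: [1.2, -0.1, -1.4]
opening: 0.0267
```

Call:
apply_moves --pt "0.014 0 -0.045 0 0 0 1" --pt "0.028 0 -0.092 0 0 0 1" --pt "0.028 0 -0.092 0 0 0 1" --pt "0.028 0 -0.092 0 0 0 1" --pt "0.028 0 -0.092 0 0 0 1"

```text
time: 3.95
tool_pos: [0.4301, -0.0006, 0.2006]
tool_rot: [-1.57, 0.0, 2.99]
contact_force: [-0.2, 0.4, -1.1]
opening: 0.0268
```

```bash
cat > look.py <<'E'
from h import *
import sys
n=sys.argv[1]; s=robot.observe(); print(s["time"],s["tool_pos"],np.degrees(s["tool_rot"]),"q6",np.degrees(s["qpos"][5]),s["opening"],s["contact_force"],s["torque"])
cv2.imwrite(f"pics/{n}.png",cams.read_camera("wrist")); np.save(n+".npy",np.r_[s["tool_pos"],s["tool_rot"]])
E
python3 look.py w2
```

```text
3.95 [ 0.43011042 -0.00064305  0.20064929] [-8.99816937e+01  6.83869628e-03  1.71310193e+02] q6 88.39461831153349 0.026758729394437717 [-0.24907325  0.35414837 -1.08622099] [0.02824841 0.01630033 0.01020317]
```

View pics/w2.png

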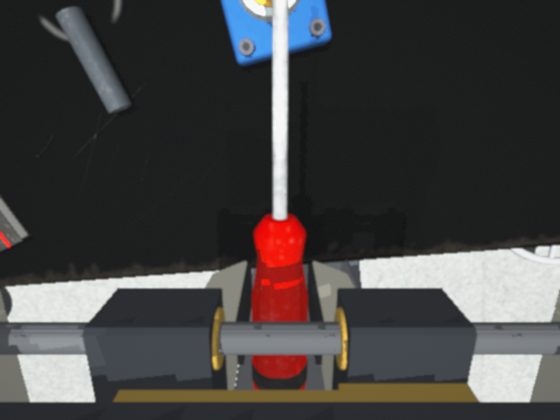

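The grip is square: the shank runs straight up column 279, with the handle front at (279,214). The eye is hidden beyond the top edge at about (275,0), so I'll shift forward and to the left for a clear view.

Call:
apply_moves --pt "-0.03 -0.01 -0.03 0 0 0 1" --pt "-0.06 -0.02 -0.058 0 0 0 1" --pt "-0.06 -0.02 -0.058 0 0 0 1" --pt "-0.06 -0.02 -0.058 0 0 0 1" --pt "-0.06 -0.02 -0.058 0 0 0 1"

```text
time: 4.62
tool_pos: [0.497, 0.0479, 0.2204]
tool_rot: [-1.57, -0.001, 2.99]
contact_force: [-0.3, -0.5, -1.5]
opening: 0.027
```

```bash
python3 look.py w3; python3 - <<'E'
from h import *
a=cv2.imread("pics/w3.png"); cv2.imwrite("pics/w3c.png",cv2.resize(a[0:220,160:440],(784,616)[:2] and (760,597),interpolation=3))
E
```

```text
4.625 [0.4970114  0.04794976 0.22036685] [-8.99776871e+01 -6.34816558e-02  1.71326082e+02] q6 95.39944222270294 0.02698584011077601 [-0.27935256 -0.52295404 -1.54002512] [ 0.06996827  0.0233407  -0.0161629 ]
```

View pics/w3c.png

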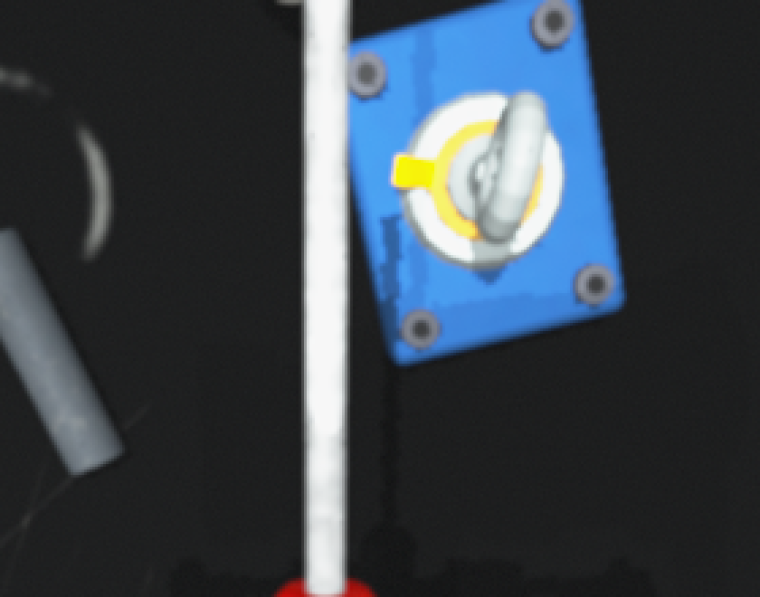

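The eye stands at crop (511,168), with loop ends at (527,97) and (495,239). The boss is centred at (485,181) and the tab runs (395,170)–(435,173). I'll compute their positions.

```bash
python3 - <<'E'
from h import *
q=np.load("w3.npy"); s=dict(tool_pos=q[:3],tool_rot=q[3:])
k=280/760; f=lambda u,v,z:ray("wrist",160+u*k,v*k,z,s)
a=f(527,99,.078);b=f(496,237,.078);print("ends",a,b,np.linalg.norm(a-b)); d=a-b
print("loop plane dir",np.degrees(np.arctan2(d[1],d[0])),"centre",(a+b)/2)
c=f(484,181,.032);print("boss",c);cs=[f(367,75,.03),f(553,22,.03),f(596,285,.03),f(420,329,.03)];print("screws mean",np.mean(cs,0),np.linalg.norm(cs[0]-cs[1]),np.linalg.norm(cs[1]-cs[2]))
d=cs[1]-cs[2];print("block x dir",np.degrees(np.arctan2(d[1],d[0])))
t=f(395,170,.035);print("tab end",t)
print(proj("wrist",(T_tool(s)@[-.035,0,0,1])[:3],s),proj("wrist",(T_tool(s)@[-.140,0,0,1])[:3],s))
for u,v in[(303,60),(350,60),(303,570),(347,570)]:
    p=f(u,v,q[2]); print((np.linalg.inv(T_tool(s))@np.append(p,1))[:3])
E
```

```text
ends [ 0.6137715  -0.02441779  0.078     ] [ 0.58075589 -0.0129615   0.078     ] 0.03494677909032795
loop plane dir -19.136569672117815 centre [ 0.5972637  -0.01868964  0.078     ]
boss [ 0.59759478 -0.01846247  0.032     ]
screws mean [ 0.59714862 -0.01881121  0.03      ] 0.05764127240752061 0.07825891007038713
block x dir 5.676261441259757
tab end [0.6047781 0.0089205 0.035    ]
[278.96833864 222.16742985] [278.64207945 -73.10088204]
[-0.11130012 -0.00012431 -0.00256302]
[-0.11129575 -0.00012188  0.0036744 ]
[-4.04364914e-02 -4.60023379e-05 -3.08176801e-03]
[-4.04301494e-02 -4.33386605e-05  3.74006954e-03]
```

Call:
apply_moves --pt "-0.015 0 0.047 0 -10 0 1" --pt "-0.03 0.01 0.094 0 -20 0 1" --pt "-0.045 0.03 0.14 0 -30 0 1" --pt "-0.06 0.05 0.187 0 -40 0 1" --pt "-0.076 0.07 0.233 0 -50 0 1"

```text
time: 5.3
tool_pos: [0.5377, -0.1949, 0.1503]
tool_rot: [-1.571, 0.0, -2.414]
contact_force: [-0.3, 0.5, -0.4]
opening: 0.0267
```

Call:
apply_moves --pt "0 0.01 0 0 -10 0 1" --pt "0 0.02 0 0 -20 0 1" --pt "0 0.03 0 0 -29.7 0 1" --pt "0 0.03 0 0 -29.7 0 1" --pt "0 0.03 0 0 -29.7 0 1"

```text
time: 5.92
tool_pos: [0.5381, -0.1932, 0.1212]
tool_rot: [-1.57, -0.0, -1.904]
contact_force: [-0.6, 0.8, -0.7]
opening: 0.0269
```

```bash
python3 look.py w4; python3 - <<'E'
from h import *
q=np.load("w4.npy"); s=dict(tool_pos=q[:3],tool_rot=q[3:])
b=cams.read_camera("scene"); cv2.imwrite("pics/s4.png",b)
T=T_tool(s); tip=(T@[-.140,.002,0,1])[:3]; u=proj("scene",tip); print("tip",tip,"scene px",u, "top px",proj("top",tip))
for n,p in(("eye",[.5973,-.0187,.075]),("tcp",q[:3])):print(n,proj("scene",p))
print("bottles",ray("top",222.4,191.2,.068),ray("top",202.3,198,.068))
x0=int(u[0])-70;y0=int(u[1])-60; x0=max(x0,0);print("crop",x0,y0)
cv2.imwrite("pics/s4c.png",cv2.resize(b[y0:y0+110,x0:x0+140],(770,605)[:2] and (770,600),interpolation=3))
E
```

```text
5.925 [ 0.5380855  -0.19323033  0.12119207] [-8.99654201e+01 -8.86041939e-03 -1.09112411e+02] q6 -8.31636299583239 0.02688577493666759 [-0.64859264  0.77832375 -0.67017894] [-0.04062192 -0.06218638  0.00075845]
tip [ 0.5839257  -0.0609481   0.11917042] scene px [247.86232268 212.63708686] top px [229.29419232 211.340233  ]
eye [235.45529558 230.21575215]
tcp [286.84220497 201.48858839]
bottles [ 0.68974973 -0.04714884  0.068     ] [0.67762656 0.0291475  0.068     ]
crop 177 152
```

View pics/s4c.png

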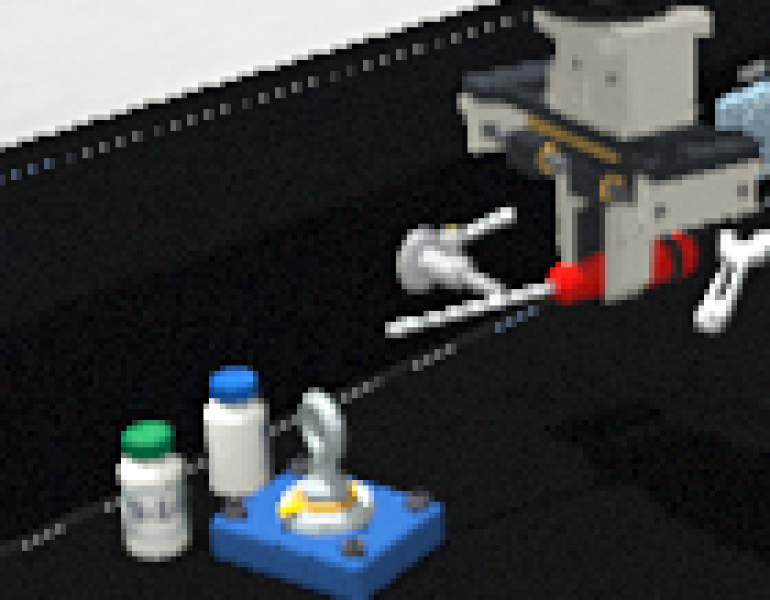

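The scene crop shows the tip at (247,212), within 1 px of my prediction, and the loop where I calculated it. Both bottles stand about 95 mm from the eye, so they're clear of the tip. I'll lower to loop height and go in slowly.

Call:
apply_moves --pt "0 0.02 -0.0015 0 0 0 1" --pt "0 0.0447 -0.0015 0 0 0 1" --pt "-0.015 0.0447 -0.0015 0 0 0 1" --pt "-0.03 0.0447 -0.0015 0 0 0 1" --pt "-0.03 0.0447 -0.0015 0 0 0 1"

```text
time: 6.65
tool_pos: [0.5475, -0.1627, 0.0772]
tool_rot: [-1.569, -0.0, -1.899]
contact_force: [0.7, -0.2, 0.1]
opening: 0.0266
```

Call:
apply_moves --pt "-0.006 0 0 0 0 0 1" --pt "-0.012 0 0 0 0 0 1" --pt "-0.018 0 0 0 0 0 1" --pt "-0.018 0 0 0 0 0 1" --pt "-0.018 0 0 0 0 0 1"

```text
time: 7.28
tool_pos: [0.5522, -0.1472, 0.076]
tool_rot: [-1.571, -0.0, -1.901]
contact_force: [-0.0, -0.4, -0.8]
opening: 0.0268
```

```bash
python3 look.py w5; python3 - <<'E'
from h import *
a=cv2.imread("pics/w5.png"); cv2.imwrite("pics/w5c.png",cv2.resize(a[0:220,140:420],(760,597),interpolation=3))
E
```

```text
7.275 [ 0.5522426  -0.14718723  0.07599008] [-8.99989049e+01 -8.60840169e-03 -1.08904475e+02] q6 -3.6909405801090682 0.026802861181062274 [-0.03726085 -0.37639385 -0.81017441] [-0.02034393 -0.06206673 -0.04227271]
```

View pics/w5c.png

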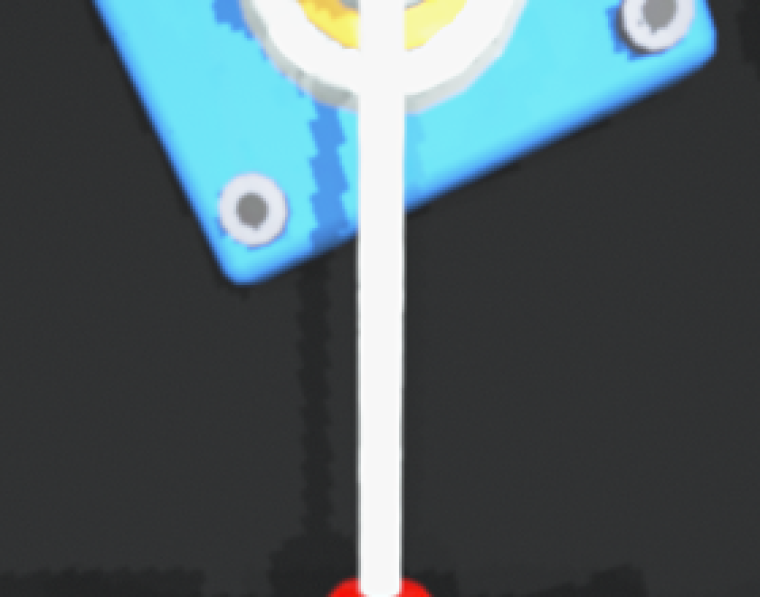

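The boss is centred under the shank (column 385 against 381) and there is no contact force, so I'll keep going in.

Call:
apply_moves --pt "-0.007 0 0 0 0 0 1" --pt "-0.014 0 0 0 0 0 1" --pt "-0.021 0 0 0 0 0 1" --pt "-0.028 0 0 0 0 0 1" --pt "-0.033 0 0 0 0 0 1"

```text
time: 7.95
tool_pos: [0.5631, -0.1153, 0.076]
tool_rot: [-1.571, -0.0, -1.9]
contact_force: [-0.2, 0.5, -0.9]
opening: 0.027
```

```bash
python3 look.py w6; python3 - <<'E'
from h import *
E=np.array([.5973,-.0187]); s=robot.observe(); p=np.array(s["tool_pos"])[:2]-E; print(np.hypot(*p),np.degrees(np.arctan2(p[1],p[0])))
a=cv2.imread("pics/w6.png"); t=np.load("w6.npy"); q=dict(tool_pos=t[:3],tool_rot=t[3:])
print("eye px",proj("wrist",[*E,.075],q),proj("wrist",[*E,.035],q))
cv2.imwrite("pics/w6c.png",cv2.resize(a[0:220,140:420],(760,597),interpolation=3))
E
```

```text
7.95 [ 0.56313023 -0.11525713  0.07599907] [-8.99973658e+01 -3.22679676e-03 -1.08880518e+02] q6 -0.3206454431702366 0.026987465624821422 [-0.19293858  0.51401317 -0.90667307] [-0.06088432 -0.08017188 -0.04584807]
0.10202939632264649 -109.51625714135314
eye px [279.59718975  46.63197002] [279.5746171   57.48457013]
```

View pics/w6c.png

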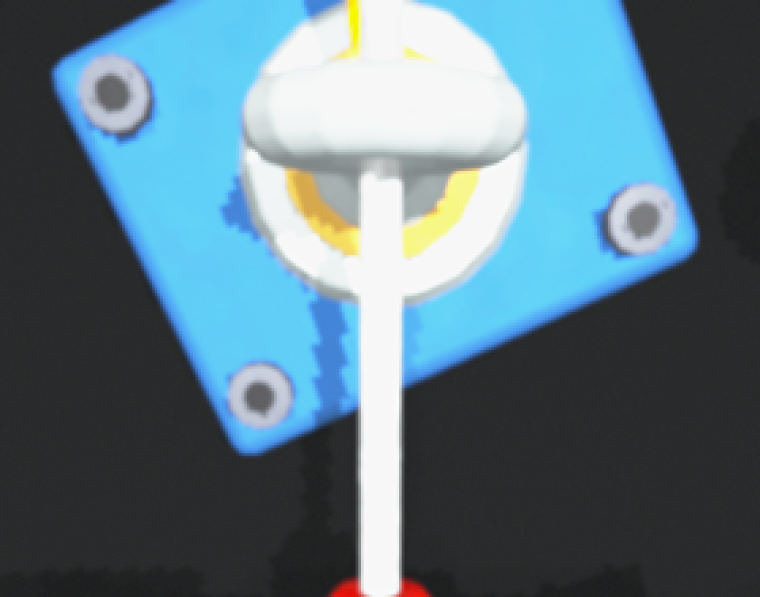

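The shank is through the loop (ring at crop (383,110), square to the shank) and the tab is hidden under the far shank. I'll take up the play along an arc of radius 0.102.

Call:
apply_moves --pt "-0.00076 0 -0.0124 0 7 0 1" --pt "-0.003 0 -0.0247 0 14 0 1" --pt "-0.0068 0 -0.0366 0 21 0 1" --pt "-0.0119 0 -0.0479 0 28 0 1" --pt "-0.0185 0 -0.0585 0 35 0 1"

```text
time: 8.62
tool_pos: [0.5133, -0.0792, 0.0761]
tool_rot: [-1.571, 0.0, -2.516]
contact_force: [-0.4, 0.2, -0.5]
opening: 0.0266
```

```bash
cat > tab.py <<'E'
from h import *
import sys
n=sys.argv[1]; E=np.array([.5973,-.0187])
s=robot.observe(); im=cams.read_camera("wrist"); cv2.imwrite(f"pics/{n}.png",im)
p=np.array(s["tool_pos"]); d=p[:2]-E; yaw=np.degrees(s["tool_rot"][2])
F=np.array(s["contact_force"]); M=np.array(s["torque"])
print("t",s["time"],"r",np.hypot(*d).round(4),"phi",np.degrees(np.arctan2(d[1],d[0])).round(1),"yaw",yaw.round(1),"z",p[2].round(4),"F",F.round(1),"M",M.round(3),"Meye",(M[2]+d[0]*F[1]-d[1]*F[0]).round(3),"q6",np.degrees(s["qpos"][5]).round(0))
hsv=cv2.cvtColor(im,cv2.COLOR_BGR2HSV)
v,u=np.nonzero((hsv[...,0]>20)&(hsv[...,0]<36)&(hsv[...,1]>110)&(hsv[...,2]>120))
c,Mx=cam("wrist",s); W=np.linalg.inv(Mx)
D=W[:3,:3]@np.array([(u-c["cx"])/c["fx"],-(v-c["cy"])/c["fy"],-np.ones(len(u))])
P=W[:3,3:]+D*(.036-W[2,3])/D[2]
x,y=P[0]-E[0],P[1]-E[1]; r=np.hypot(x,y); k=(r>.020)&(r<.032)
a=np.degrees(np.arctan2(y,x))
if k.sum(): print("tab n",k.sum(),"ang",np.degrees(np.arctan2(y[k].mean(),x[k].mean())).round(2),"r",r[k].mean().round(4),"range",a[k].min().round(1),a[k].max().round(1))
else: print("no tab",len(u))
E
python3 tab.py w7
```

```text
t 8.625 r 0.1035 phi -144.2 yaw -144.1 z 0.0761 F [-0.4  0.2 -0.5] M [-0.041 -0.022 -0.036] Meye -0.078 q6 37.0
tab n 376 ang 74.24 r 0.0242 range 62.9 84.7
```

Call:
apply_moves --pt "-0.0005 0 -0.0072 0 4 0 1" --pt "-0.0014 0 -0.0143 0 8 0 1" --pt "-0.0028 0 -0.0213 0 12 0 1" --pt "-0.0047 0 -0.0283 0 16 0 1" --pt "-0.007 0 -0.0351 0 20 0 1"

```text
time: 9.3
tool_pos: [0.4986, -0.0467, 0.076]
tool_rot: [-1.571, -0.0, -2.861]
contact_force: [-0.4, 1.0, -0.5]
opening: 0.0265
```

```bash
python3 tab.py w8
```

```text
t 9.3 r 0.1026 phi -164.2 yaw -163.9 z 0.076 F [-0.4  1.  -0.5] M [ 0.249 -0.027  0.146] Meye 0.032 q6 60.0
tab n 392 ang 74.14 r 0.0244 range 62.9 85.2
```

Call:
apply_moves --pt "-0.0001 0 -0.0054 0 3 0 1" --pt "-0.0006 0 -0.0107 0 6 0 1" --pt "-0.0013 0 -0.016 0 9 0 1" --pt "-0.0022 0 -0.0213 0 12 0 1" --pt "-0.0022 0 -0.0213 0 12 0 1"

```text
time: 9.98
tool_pos: [0.4949, -0.0258, 0.0761]
tool_rot: [-1.571, 0.0, -3.067]
contact_force: [-1.2, 1.0, -0.3]
opening: 0.0266
```

```bash
python3 tab.py w9
```

```text
t 9.975 r 0.1026 phi -176.0 yaw -175.7 z 0.0761 F [-1.2  1.  -0.3] M [0.232 0.128 0.141] Meye 0.028 q6 74.0
tab n 373 ang 74.3 r 0.0244 range 63.0 85.3
```

The tab hasn't moved, and the torque at the eye is about 0.03 N m, which is the loose-running value. I'll go on in 5° steps. Two at a time can turn the tab by 10° at most, so the limit is safe.

Call:
apply_moves --pt "0 0 -0.0018 0 1 0 1" --pt "-0.0001 0 -0.0036 0 2 0 1" --pt "-0.0001 0 -0.0054 0 3 0 1" --pt "-0.0002 0 -0.0072 0 4 0 1" --pt "-0.0004 0 -0.0089 0 5 0 1"

```text
time: 10.65
tool_pos: [0.4946, -0.0168, 0.076]
tool_rot: [-1.571, 0.0, 3.125]
contact_force: [-0.4, 1.9, -1.2]
opening: 0.0263
```

```bash
python3 tab.py w10
```

```text
t 10.65 r 0.1027 phi 178.9 yaw 179.0 z 0.076 F [-0.4  1.9 -1.2] M [0.383 0.015 0.269] Meye 0.074 q6 80.0
tab n 363 ang 74.28 r 0.0243 range 63.0 85.0
```

Call:
apply_moves --pt "0 0 -0.0018 0 1 0 1" --pt "-0.0001 0 -0.0036 0 2 0 1" --pt "-0.0001 0 -0.0054 0 3 0 1" --pt "-0.0002 0 -0.0072 0 4 0 1" --pt "-0.0004 0 -0.0089 0 5 0 1"

```text
time: 11.32
tool_pos: [0.4951, -0.0079, 0.076]
tool_rot: [-1.571, 0.0, 3.037]
contact_force: [-0.9, 2.3, -0.6]
opening: 0.0268
```

```bash
python3 tab.py w11
```

```text
t 11.325 r 0.1027 phi 174.0 yaw 174.0 z 0.076 F [-0.9  2.3 -0.6] M [ 0.446 -0.029  0.278] Meye 0.053 q6 86.0
tab n 358 ang 74.17 r 0.0244 range 63.4 84.4
```

Call:
apply_moves --pt "0 0 -0.0018 0 1 0 1" --pt "-0.0001 0 -0.0036 0 2 0 1" --pt "-0.0001 0 -0.0054 0 3 0 1" --pt "-0.0002 0 -0.0072 0 4 0 1" --pt "-0.0004 0 -0.0089 0 5 0 1"

```text
time: 12.0
tool_pos: [0.4964, 0.0009, 0.076]
tool_rot: [-1.571, 0.0, 2.95]
contact_force: [0.6, 3.0, -0.2]
opening: 0.0267
```

```bash
python3 tab.py w12
```

```text
t 12.0 r 0.1028 phi 169.0 yaw 169.0 z 0.076 F [ 0.6  3.  -0.2] M [0.501 0.002 0.285] Meye -0.032 q6 92.0
tab n 350 ang 74.37 r 0.0244 range 63.5 85.1
```

Call:
apply_moves --pt "0 0 -0.0018 0 1 0 1" --pt "-0.0001 0 -0.0036 0 2 0 1" --pt "-0.0001 0 -0.0054 0 3 0 1" --pt "-0.0002 0 -0.0072 0 4 0 1" --pt "-0.0004 0 -0.0089 0 5 0 1"

```text
time: 12.68
tool_pos: [0.4985, 0.0096, 0.076]
tool_rot: [-1.571, 0.0, 2.863]
contact_force: [-0.9, 2.0, 0.6]
opening: 0.0266
```

```bash
python3 tab.py w13; python3 - <<'E'
from h import *
cv2.imwrite("pics/w13c.png",cv2.resize(cv2.imread("pics/w13.png")[0:220,140:420],(760,597),interpolation=3))
E
```

```text
t 12.675 r 0.1028 phi 164.0 yaw 164.0 z 0.076 F [-0.9  2.   0.6] M [0.498 0.004 0.306] Meye 0.132 q6 98.0
tab n 359 ang 74.39 r 0.0244 range 63.3 85.3
```

View pics/w13c.png

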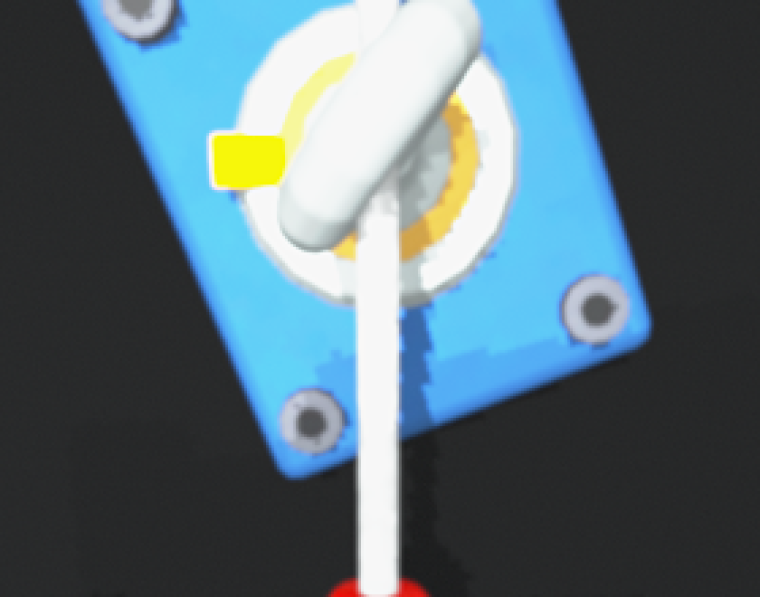

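The loop now stands about 52° off the square across the shank, so the eye has turned about 35° while the tab, at crop (248,160), is still. The net side force is about 2.5 N, so I'll relieve it with a 1 mm sideways shift while turning on.

Call:
apply_moves --pt "0 0 -0.0023 0 1 0 1" --pt "-0.0001 0 -0.0046 0 2 0 1" --pt "-0.0001 0 -0.0064 0 3 0 1" --pt "-0.0002 0 -0.0082 0 4 0 1" --pt "-0.0004 0 -0.0099 0 5 0 1"

```text
time: 13.35
tool_pos: [0.5015, 0.0188, 0.076]
tool_rot: [-1.571, -0.0, 2.775]
contact_force: [-1.1, -0.2, -0.8]
opening: 0.0264
```

```bash
python3 tab.py w14
```

```text
t 13.35 r 0.1028 phi 158.6 yaw 159.0 z 0.076 F [-1.1 -0.2 -0.8] M [-0.081  0.104  0.061] Meye 0.117 q6 104.0
tab n 362 ang 72.56 r 0.0244 range 61.0 84.4
```

Call:
apply_moves --pt "0 0 -0.0018 0 1 0 1" --pt "-0.0001 0 -0.0036 0 2 0 1" --pt "-0.0001 0 -0.0054 0 3 0 1" --pt "-0.0002 0 -0.0072 0 4 0 1" --pt "-0.0004 0 -0.0089 0 5 0 1"

```text
time: 14.02
tool_pos: [0.5052, 0.0271, 0.076]
tool_rot: [-1.571, 0.0, 2.688]
contact_force: [-0.7, -1.5, 0.5]
opening: 0.0263
```

```bash
python3 tab.py w15
```

```text
t 14.025 r 0.1029 phi 153.6 yaw 154.0 z 0.076 F [-0.7 -1.5  0.5] M [-0.149  0.188  0.03 ] Meye 0.196 q6 110.0
tab n 360 ang 67.86 r 0.0245 range 56.3 79.1
```

The eye is tight: the tab has gone from 74.3° to 67.9°, so 6.4°. I'll add 3° more to reach mid-band.

Call:
apply_moves --pt "0 0 -0.0013 0 0.7 0 1" --pt "0 0 -0.0025 0 1.4 0 1" --pt "-0.0001 0 -0.0038 0 2.1 0 1" --pt "-0.0002 0 -0.0054 0 3 0 1" --pt "-0.0002 0 -0.0054 0 3 0 1"

```text
time: 14.7
tool_pos: [0.5076, 0.0318, 0.076]
tool_rot: [-1.571, -0.0, 2.637]
contact_force: [-0.5, -2.5, -0.0]
opening: 0.0264
```

```bash
python3 tab.py w16
```

```text
t 14.7 r 0.1029 phi 150.6 yaw 151.1 z 0.076 F [-0.5 -2.5 -0. ] M [-0.19   0.23  -0.025] Meye 0.227 q6 114.0
tab n 355 ang 64.51 r 0.0244 range 53.3 75.2
```

The tab has turned 9.8°, which is mid-band. I'll back off into the play and check that nothing turned back before drawing out.

Call:
apply_moves --pt "-0.001 0 0.0143 0 -8 0 1" --pt "-0.004 0 0.0284 0 -16 0 1" --pt "-0.0089 0 0.0419 0 -24 0 1" --pt "-0.0157 0 0.0548 0 -32 0 1" --pt "-0.0241 0 0.0666 0 -40 0 1"

```text
time: 15.38
tool_pos: [0.4968, -0.0385, 0.0761]
tool_rot: [-1.571, 0.001, -2.943]
contact_force: [1.0, 0.1, -0.7]
opening: 0.0266
```

```bash
python3 tab.py w17
```

```text
t 15.375 r 0.1024 phi -168.9 yaw -168.6 z 0.0761 F [ 1.   0.1 -0.7] M [ 0.044 -0.026 -0.009] Meye 0.0 q6 65.0
tab n 381 ang 64.32 r 0.0245 range 53.0 75.3
```

Call:
apply_moves --pt "0.01 0 0 0 0 0 1" --pt "0.02 0 0 0 0 0 1" --pt "0.03 0 0 0 0 0 1" --pt "0.04 0 0 0 0 0 1" --pt "0.05 0 0 0 0 0 1"

```text
time: 16.05
tool_pos: [0.4468, -0.0478, 0.0761]
tool_rot: [-1.571, 0.0, -2.948]
contact_force: [0.8, -0.3, -1.2]
opening: 0.0267
```

```bash
python3 tab.py w18
```

```text
t 16.05 r 0.1533 phi -169.1 yaw -168.9 z 0.0761 F [ 0.8 -0.3 -1.2] M [ 0.018  0.011 -0.003] Meye 0.071 q6 63.0
no tab 5898
```

Free of force and out of the loop. I'll draw further back, carry the driver to the right, and lay it down.

Call:
apply_moves --pt "0.02 0 0 0 0 0 1" --pt "0.04 0 0 0 0 0 1" --pt "0.04 0 0.05 0 0 0 1" --pt "0.04 0 0.105 0 0 0 1" --pt "0.04 0 0.16 0 0 0 1"

```text
time: 16.73
tool_pos: [0.4393, -0.2142, 0.0762]
tool_rot: [-1.57, 0.001, -2.948]
contact_force: [0.0, 0.3, -1.4]
opening: 0.0266
```

Call:
apply_moves --pt "0 0 0.04 0 0 0 1" --pt "0 0.02 0.07 0 0 0 1" --pt "0 0.04 0.07 0 0 0 1" --pt "0 0.055 0.07 0 0 0 1" --pt "0 0.0595 0.07 0 0 0 1"

```text
time: 17.35
tool_pos: [0.452, -0.2805, 0.0156]
tool_rot: [-1.572, -0.001, -2.948]
contact_force: [-3.1, 1.2, 8.8]
opening: 0.0268
```

Call:
apply_moves --pt "0 0 0 0 0 0 1" --pt "0 0.0005 0 0 0 0 0.3" --pt "0 0.0005 0 0 0 0 -0.2" --pt "0 0.0005 0 0 0 0 -0.4" --pt "0 0.0005 0 0 0 0 -0.4"

```text
time: 17.98
tool_pos: [0.4526, -0.2812, 0.0162]
tool_rot: [-1.571, 0.0, -2.948]
contact_force: [-0.4, -0.0, 0.3]
opening: 0.0574
```

Call:
apply_moves --pt "0 0 0 0 0 0 -1" --pt "0 -0.03 0 0 0 0 -1" --pt "0 -0.09 0 0 0 0 -1" --pt "0 -0.15 0 0 0 0 -1" --pt "0 -0.2 0 0 0 0 -1"

```text
time: 18.6
tool_pos: [0.4526, -0.2812, 0.2186]
tool_rot: [-1.569, 0.001, -2.948]
contact_force: [-0.3, -0.7, 0.2]
opening: 0.0917
```

Call:
apply_moves --pt "-0.02 0 -0.05 0 0 0 -1" --pt "-0.04 0 -0.1 0 0 0 -1" --pt "-0.06 0 -0.15 0 0 0 -1" --pt "-0.08 0 -0.2 0 0 0 -1" --pt "-0.1 0 -0.236 0 0 0 -1"

```text
time: 19.23
tool_pos: [0.5051, -0.0282, 0.2162]
tool_rot: [-1.571, 0.0, -2.947]
contact_force: [0.9, -0.7, -0.1]
opening: 0.0919
```

Call:
apply_moves --pt "0 0 0 0 0 0 -1" --pt "0 0 0 0 0 0 -1" --pt "0 0 0 0 0 0 -1" --pt "0 0 0 0 0 0 -1" --pt "0 0 0 0 0 0 -1"

```text
time: 19.85
tool_pos: [0.5051, -0.031, 0.216]
tool_rot: [-1.571, -0.0, -2.949]
contact_force: [0.4, -0.7, -0.4]
opening: 0.0921
```

```bash
python3 tab.py w19; python3 - <<'E'
from h import *
t=cv2.resize(cams.read_camera("scene")[170:290,150:400],(500,240),interpolation=3)
w=cv2.resize(cv2.imread("pics/w19.png"),(500,350)); cv2.imwrite("pics/end.png",np.vstack([w,t]))
E
```

```text
t 19.85 r 0.093 phi -172.4 yaw -169.0 z 0.216 F [ 0.4 -0.7 -0.4] M [-0.009  0.041  0.023] Meye 0.093 q6 67.0
tab n 99 ang 64.8 r 0.0244 range 56.1 73.8
```

View pics/end.png

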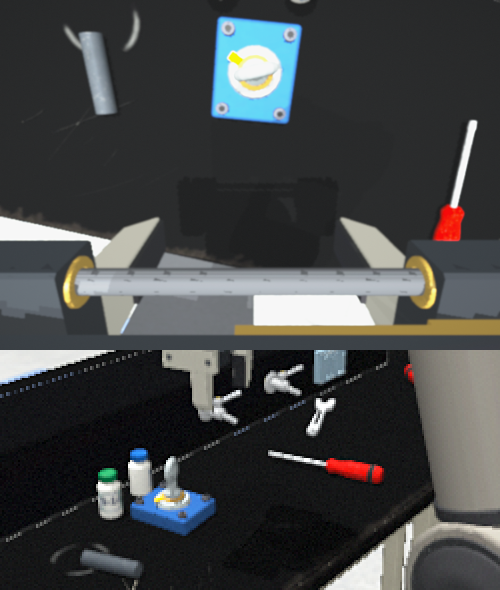

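The final view shows the driver lying flat on the bench, its tip at (473,122), well clear of the block at (255,70). The bottles stand and the pipe lies as before. The tab reads 64.8°, about 9.5° clockwise of its start. Handing in.

```bash
python3 -c "
from cell import robot
print(robot.hand_in())"
```

```text
the job is handed in; nothing more can be done
None
```

The eye is tight and the washer tab has turned about 9.5 to 10° clockwise, inside the 5–15° band. I put the shank of the smaller screwdriver (measured 199 mm) through the loop and turned it until the tab started to move. I stopped about 10° later, backed off into the play and drew the driver out. It now lies on the bench to the right of the block. The job took about 20 s.

- **Tab angle:** It read 74.3° before the eye came tight and 64.5° when I stopped. It read 64.3° after I backed off. The last, more distant look gave 64.8°, so these readings agree to about 0.5°.
- **Force:** Readings at the wrist during the turn stayed at or below about 3 N, and about 9 N momentarily when laying the driver down. The force between the screwdriver and the eye was not measured directly. I estimated it at no more than about 15 N from the torque.
- **Surroundings:** In the last picture both bottles and the pipe look undisturbed and the driver is clear of the block. I judged this by eye and did not re-measure their positions.

No check failed.

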